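# Lock a shelf-post foot with a hex key

### The job

Take the hex key out of its wooden block, feel for the recessed hex socket of the lock screw down in the slot of the white shelf foot, pressing only lightly, and seat the key fully in it. Turn the screw clockwise about a quarter turn at a time, letting go of the key and taking a fresh grip between turns, until the screw comes up against its stop, and do not force it beyond. Leave the key standing in the screw and do not disturb the can, bottle and carton.

Things in the scene. Friction and masses are not known exactly. Their poses are not given: they have to be found in the camera images.
- foot: White shelf foot fixed to the bench, 145 x 78 mm, 37 mm high. Origin on the bench under the centre of its slot; its x axis runs along the slot, away from the post; the foot spans x -100 to +45 mm, y -39 to +39 mm. At x = -72 mm stands a collar (52 mm wide) with a steel post stub, 88 mm high in all, 36 mm wide.
- slot (a point): Centre of the slot's mouth, in the foot's top face, 37 mm above the bench, axes as the foot. The slot is 50 mm long (x) by 30 mm wide (y), with a flat steel floor 8 mm below the mouth. The lock screw's head (40 mm wide) lies flush in this floor on the slot's long centre line, but at an unmeasured place up to 9 mm either way along x: find it by feel.
- screw (a joint): Turn of the lock screw, rad, growing clockwise seen from above; starts at 0 to 0.3, drags about 0.1 N m, stays as left, hard stop at 2.8 (locked). Mid-head a round countersink, 29 mm wide, 24 at 3 mm depth, takes the key's end at any angle; then the hex socket, flared at its mouth, 21 mm across flats; its floor lies 29 mm below the slot's mouth. Hex angle unknown: turn the key till it drops in.
- key: Straight hex key, loose, 300 g, 111 mm long, standing upright in the block. Origin at the centre of its lower end, z up. Lower 85 mm: dark steel hex shank, 20 mm across flats, 23 mm across corners (lowest 1.5 mm slightly thinner). On top a black square grip 36 x 36 mm, 26 mm high, sides square to the key's x and y axes, so it can be gripped anew every quarter turn.
- key_tip (a point): Centre of the key's lower end face.
- key_grip (a point): Centre of the key's square grip, 98 mm above the lower end. Turn the key here with up to about 0.5 N m: more than that strains the socket once the screw is at its stop. Seated, the key has some 8 degrees of free play either way.
- block: Wooden block 75 x 75 mm, 50 mm high, fixed to the bench, with a round hole 26 mm wide and 40 mm deep in its middle in which the key stands. Origin under its centre on the bench.
- can: Bystander: upright metal can 68 mm wide, 95 mm high, loose, origin at its bottom centre.
- detergent: Bystander: blue bottle 68 mm wide, 150 mm high, loose, origin at its bottom centre.
- carton: Bystander: cardboard carton 110 x 90 mm, 60 mm high, loose, origin at its bottom centre.
There are look-alikes about, which are no part of the job. There is more than one size of the key; the job needs the smallest.

How it is judged:
On the way, in this order (a step that is already met when the one before it is completed fails the run):
1. the key is seated in the screw's socket (tip at least 24 mm below the slot's mouth) (z of key_tip in the frame of slot below -0.024 m and horizontal distance between key_tip and slot below 0.014 m), for 0.1 s.
2. the screw is part-turned (0.9 to 2.4 rad) and the key has been let go, still standing in the socket (all of step 1 and value of joint screw between 0.9 and 2.4 rad and contact force between the fingers and key below 0.1 N), for 0.2 s.
At the end, for the whole second after the job is handed in: The screw is turned to its stop (beyond 2.65 of 2.8 rad), the key stands at rest in the socket, its tip at least 24 mm below the slot's mouth, leaning less than 0.12 rad (all of step 1 and angle between key's own z axis and vertical below 0.12 rad and value of joint screw above 2.65 rad and linear speed of key below 0.02 m/s); the robot touches nothing.
It fails at once if the key is pressed on the foot or screw with more than 30 N while it is not yet in the socket (contact force between key and foot above 30 N and z of key_tip in the frame of slot above -0.013 m).
It fails at once if the key is forced in the socket: all its contacts there add up to more than 200 N (contact force between key and foot above 200 N).
It fails at once if a bystander is moved by more than 20 mm (distance of any of can, detergent, carton from where it was at the start of the episode above 0.02 m).
It also fails if it takes over 72 s, if anything falls off the work surface, if the arm or the gripper's body presses on something with over 40 N, if the wrist force passes 120 N, or if a joint passes its speed limit or range.

### The arm

A 7-joint arm with a two-finger parallel gripper is mounted at the origin on the work surface. World frame = base frame: x ahead of the robot, y to its left, z up, the work surface at z = 0. Lengths are in m, angles in rad, forces in N, time in s.
With the tool pointing down it reaches from about 0.425 to 0.925 m from the base axis. Payload 6.8 kg.
Tool frame: the origin (TCP) lies on the front face of the gripper's body, between the roots of the fingers; the fingertips stand 73 mm ahead of it and the grasp point (between the pads) lies r.pinch_z ahead of it (r.pinch_z is the distance from the TCP to the grasp point, in m); z points along the fingers, y is the direction in which the jaws open and shut (so a half turn about z gives the same grasp; the last joint's range is limited). The gripper opens to 85 mm and grips with 20 to 120 N. Pads are 22 mm wide; open, the fingers measure 114 mm over their backs; the gripper's body (76 mm by 85 mm) begins 54 mm behind the grasp point. The pads swing forward as they close: fully open they stand 13 mm farther back than shut.
Start: joints at [-0.108, 0.477, 0.022, 1.555, -0.011, 1.109, -0.083], TCP at [0.675, 0, 0.304] pointing down, gripper open.
Joint ranges: [-2.96, 2.96], [-0.34, 2.1], [-1.41, 1.46], [0.24, 2.44], [-1.37, 4.51], [0.17, 1.92], [-2.96, 2.96]. Speed limits (rad/s): [2.39, 2.39, 3.14, 3.14, 3.14, 3.14, 3.14].

### API

Orientations are given as a rotation vector (axis times angle).
In Python, from bench import readout, grab_frame, r, search_frame, masks_of, tip_of gives the robot as it stands.
- The arm moves only by the tool step_arm, never from a script. Its argument "commands" is a list of rows, each a list of 7 numbers: the shift along the tool's x, y, z as a fraction of full scale, then the turn, a rotation vector about the tool's x, y, z as a fraction of full scale, then the gripper's target within -1 to 1 (shut at 1, half-way at 0, fully open at -1). In form: [[tx, ty, tz, ax, ay, az, hand], ...]. A call has exactly 10 rows; each row is the pose to reach, as a shift and turn from the pose measured when the call began, along the tool's axes at that moment, turning the shorter way round; what a row does not reach only later rows make up. Full scale, the value 1, is 500 mm for a shift and 360 degrees for a turn. A row lasts 1/8 s, in which the tool goes at most 62.5 mm and 10.7 degrees, less where a joint would pass 70% of its speed; a pose out of reach is approached as far as the arm can. A call with a number of a shift or a turn outside -1 to 1 is refused whole. A call with a gripper value outside its range is refused whole. The fingers move at their own pace and stop on an object; "newtons" is the grip in N (left out, the last holds). Time passes only in rows, so rows that repeat a pose let the fingers close, or fill a call up. It gives the time, the measured TCP pose, the force and the opening at its end, in the units of the state.
- readout.get_obs(): the state, without advancing time (a new reading comes with each control period).
- grab_frame(name): name is "scene" or "side" or "wrist"; returns a dict with "img" (400x640x3 uint8, red, green, blue), "K" (3x3 intrinsics, pixels), "D" ([k1, k2, p1, p2, k3] as OpenCV has them; the pictures are not rectified), "world_to_cam" (4x4, takes a point from world to camera coordinates). Camera axes: x right, y down, z forward; pixel columns grow to the right and rows downward; lengths in m; the calibration is good to about 2 mm. A picture is of the moment at which its call begins. There is no depth.
- r.hand_in(): hands the job in, once; it reports no verdict.
Trained networks look in a picture, given as the dict that the camera call returned (one of the last four; its "shot" number tells which), for a name from the list of things; names that differ only in an ending like _2 or _b are one class to them, and where a whole thing is asked for, a point or a joint stands for the part that bears it (a point fixed in the world has none). Each returns a list of dicts, best first, with "p" (0 to 1); they miss things now and then, are a little off and sometimes report something else, mostly with a low value. They report only what shows in the picture. A call takes as long as a camera call. They do not tell look-alikes from the thing itself.
- search_frame(thing, picture): "extent" ([centre column, centre row, width, height] in pixels, round what is visible of it).
- masks_of(thing, picture): "pixels" (400x640 bool, what is visible of it) and "extent" ([centre column, centre row, width, height] in pixels, round what is visible of it).
- tip_of(thing, picture): "point" ([column, row] in pixels: a listed point, or the origin of a listed thing).
The state is a dict: "clock": time; "joints": joint angles; "qvel": joint speeds; "tau": joint torques, N m; "tcp_pos": TCP position; "orientation": TCP orientation; "contact_force": force on the tool from outside, world axes, zero at the start; "moment": the same for the moment, N m; "grip_width": finger opening in m.
Only numpy, scipy, OpenCV 4.12 (cv2) and the standard library are available. Lean on these libraries where they do the work, as an engineer would, in place of code of your own. Each camera call takes 0.05 s, during which the arm holds its last target. There are 200 camera calls.

## Working session

There is one attempt and no reset: what is moved stays moved. The work goes in short steps, Python scripts to look and compute and a tool call to move; the robot and the scene stay as the last step left them, time stands still between calls to the robot, and variables do not carry over. Pictures are saved under pics/ and viewed, about 8 in all and at most 12, crops included, and the job is handed in when it is done.

Besides the shell and the picture viewer there is one more tool, called after "Emit:" as name(argument=value, ...), one argument or row to a line, values as JSON. step_arm: Moves the arm, as the interface text tells. Its arguments: {"type":"object","properties":{"commands":{"type":"array"},"newtons":{"type":"number"}},"required":["commands"]}

```bash
ls; mkdir -p pics
cat > h.py <<'E'
import numpy as np, cv2
from bench import readout, grab_frame, r, search_frame, masks_of, tip_of
def ray(f,uv):
    p=cv2.undistortPoints(np.array([[uv]],float),f["K"],np.array(f["D"],float))[0,0]
    T=np.array(f["world_to_cam"]);R=T[:3,:3];t=T[:3,3]
    return -R.T@t, R.T@np.array([p[0],p[1],1])
def at_z(f,uv,z):
    o,d=ray(f,uv); return o+d*(z-o[2])/d[2]
def proj(f,P):
    T=np.array(f["world_to_cam"])
    q,_=cv2.projectPoints(np.array(P,float).reshape(-1,1,3),cv2.Rodrigues(T[:3,:3])[0],T[:3,3],np.array(f["K"],float),np.array(f["D"],float)); return q[:,0]
def save(f,n): cv2.imwrite("pics/"+n,f["img"][:,:,::-1])
E
python3 - <<'E'
from h import *
print(readout.get_obs(), r.pinch_z)
a=grab_frame("scene");b=grab_frame("side");
cv2.imwrite("pics/a.png",cv2.resize(np.vstack([a["img"],b["img"]])[:,:,::-1],(480*1,600)))
save(a,"scene.png");save(b,"side.png")
for n,f in(("scene",a),("side",b)):
    for t in("key_grip","slot","block","key_tip","can"):
        for k in tip_of(t,f): print(n,t,np.round(k["point"]),round(k["p"],2), at_z(f,k["point"],{"key_grip":.108,"slot":.037,"block":0,"key_tip":.01,"can":0}[t]).round(3))
E
```

```text
pics
{'clock': 0.0, 'joints': array([-0.10813873,  0.4778012 ,  0.02233388,  1.55647848, -0.01150653,
        1.10925101, -0.08308713]), 'qvel': array([ 0.00021909, -0.00050008,  0.00019103,  0.00074545,  0.00097397,
       -0.00042723,  0.00026541]), 'tau': array([-5.45967814e-04, -5.96443820e+01,  1.60769675e+00, -2.81194621e+01,
        1.24063640e-02,  9.39900521e-03,  2.20753498e-05]), 'tcp_pos': array([6.74539228e-01, 2.57390960e-05, 3.02913309e-01]), 'orientation': array([-2.22051775e+00, -2.22068474e+00,  2.14489923e-03]), 'contact_force': array([-0.43159054, -0.85768764,  0.41597874]), 'moment': array([0.06330109, 0.01921189, 0.03366135]), 'grip_width': 0.08537138947613859} 0.0539
scene key_grip [403. 206.] 0.97 [0.622 0.192 0.108]
scene key_grip [393. 126.] 0.96 [0.378 0.227 0.108]
scene key_grip [401. 166.] 0.73 [0.509 0.215 0.108]
scene slot [299. 206.] 0.94 [ 0.543 -0.03   0.037]
scene block [395. 195.] 0.63 [0.512 0.216 0.   ]
scene key_tip [396. 242.] 0.98 [0.653 0.183 0.01 ]
scene key_tip [396. 196.] 0.74 [0.522 0.214 0.01 ]
scene key_tip [385. 165.] 0.56 [0.418 0.209 0.01 ]
scene key_tip [396. 195.] 0.38 [0.521 0.216 0.01 ]
scene can [199. 212.] 0.64 [ 0.504 -0.277  0.   ]
scene can [299. 208.] 0.4 [ 0.521 -0.029  0.   ]
side key_grip [312. 155.] 0.94 [0.643 0.214 0.108]
side key_grip [220. 163.] 0.7 [0.404 0.237 0.108]
side key_grip [263. 161.] 0.66 [0.514 0.215 0.108]
side slot [298. 242.] 0.97 [ 0.549 -0.026  0.037]
side block [270. 192.] 0.77 [0.525 0.223 0.   ]
side key_tip [228. 199.] 0.88 [0.409 0.209 0.01 ]
side key_tip [262. 192.] 0.81 [0.503 0.219 0.01 ]
side key_tip [313. 195.] 0.69 [0.633 0.169 0.01 ]
side can [308. 352.] 0.96 [ 0.509 -0.279  0.   ]
side can [270. 191.] 0.67 [0.525 0.231 0.   ]
side can [342. 170.] 0.61 [0.75  0.282 0.   ]
side can [419. 316.] 0.22 [ 0.744 -0.257  0.   ]
```

View pics/scene.png

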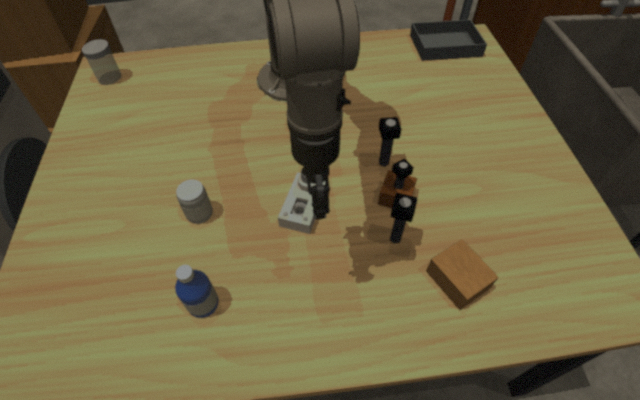

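View pics/side.png

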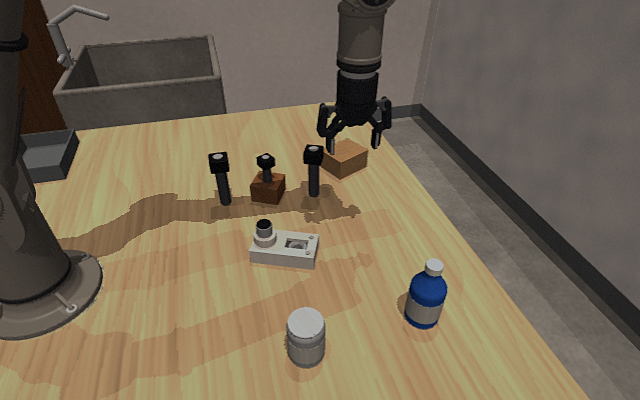

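The pickable look-alikes are three standing keys, with grips at scene pixels (390,127), (403,206) and (402,168). Only (402,168) stands in the wooden block, and it's the smallest, so I choose that one. I'm moving over it for a close look.

Emit:
step_arm(
  commands=[
    [0.05, -0.04, 0, 0, 0, 0, -1],
    [0.12, -0.09, 0, 0, 0, 0, -1],
    [0.19, -0.15, 0, 0, 0, 0, -1],
    [0.26, -0.2, 0, 0, 0, 0, -1],
    [0.33, -0.25, 0, 0, 0, 0, -1],
    [0.38, -0.3, 0, 0, 0, 0, -1],
    [0.41, -0.32, 0, 0, 0, 0, -1],
    [0.43, -0.325, 0, 0, 0, 0, -1],
    [0.43, -0.325, 0, 0, 0, 0, -1],
    [0.43, -0.325, 0, 0, 0, 0, -1],
  ],
  newtons=30,
)

```text
clock: 1.85
tcp_pos: [0.5134, 0.2138, 0.3038]
orientation: [2.223, 2.219, -0.0]
contact_force: [0.0, -0.3, 0.2]
grip_width: 0.0856
```

Run:
```python
from h import *
o=readout.get_obs();print(o["clock"],o["tcp_pos"],o["orientation"],o["contact_force"])
w=grab_frame("wrist");a=grab_frame("scene");b=grab_frame("side")
save(w,"w1.png")
for n,f in(("w",w),("scene",a),("side",b)):
    for t,z in (("key_grip",.121),("slot",.037),("block",0)):
        for k in tip_of(t,f): print(n,t,np.round(k["point"]),round(k["p"],2), at_z(f,k["point"],z-.013 if t=="key_grip" else z).round(4))
print(np.linalg.inv(w["world_to_cam"]).round(3))
```

```text
1.85 [0.51342548 0.21383828 0.30378063] [ 2.22318249e+00  2.21890123e+00 -3.93688477e-04] [ 0.01901015 -0.26726815  0.16310685]
w key_grip [167. 217.] 0.96 [0.3917 0.2038 0.108 ]
w key_grip [478. 244.] 0.89 [0.6488 0.1791 0.108 ]
w key_grip [323. 200.] 0.72 [0.5192 0.2173 0.108 ]
w block [323. 180.] 0.58 [0.5208 0.2147 0.    ]
scene key_grip [402. 210.] 0.83 [0.6318 0.1876 0.108 ]
scene key_grip [393. 128.] 0.7 [0.3826 0.2251 0.108 ]
scene key_grip [400. 168.] 0.67 [0.5148 0.2119 0.108 ]
scene slot [296. 207.] 0.88 [ 0.5445 -0.0354  0.037 ]
scene block [395. 195.] 0.88 [0.5118 0.2158 0.    ]
scene block [300. 216.] 0.3 [ 0.5474 -0.0285  0.    ]
scene block [396. 196.] 0.15 [0.5155 0.2175 0.    ]
side key_grip [265. 160.] 0.79 [0.5192 0.2219 0.108 ]
side key_grip [219. 158.] 0.75 [0.404 0.259 0.108]
side key_grip [314. 155.] 0.61 [0.6468 0.2129 0.108 ]
side slot [296. 242.] 0.79 [ 0.5449 -0.0244  0.037 ]
side block [270. 195.] 0.68 [0.5222 0.2127 0.    ]
[[ 1.    -0.002 -0.     0.514]
 [-0.002 -0.965 -0.261  0.28 ]
 [ 0.     0.261 -0.965  0.374]
 [ 0.     0.     0.     1.   ]]
```

View pics/w1.png

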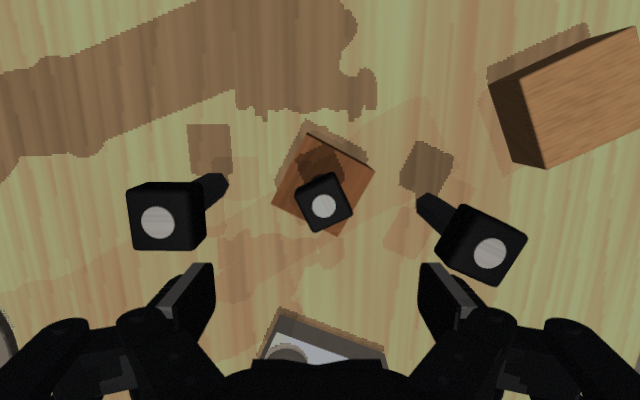

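The wrist view shows the small key in the block, with its top at (323,203). The larger keys are at (165,217) and (485,247). Next I measure the grip's position and yaw.

Run:
```python
from h import *
f=grab_frame("wrist");print(readout.get_obs()["joints"].round(2))
g=f["img"].max(2)
sub=(g<60).astype(np.uint8); sub[(f["img"].min(2)>110)]=0
m=np.zeros_like(sub);m[160:240,285:362]=sub[160:240,285:362]
n,l,s,c=cv2.connectedComponentsWithStats(m);i=1+s[1:,4].argmax();print(s[i],c[i])
cn,_=cv2.findContours((l==i).astype(np.uint8),cv2.RETR_EXTERNAL,cv2.CHAIN_APPROX_NONE)
cn=max(cn,key=cv2.contourArea)[:,0]
W=np.array([at_z(f,p,.121)[:2] for p in cn])
print("top-plane rect",cv2.minAreaRect((W*1000).astype(np.float32)))
for q in cv2.boxPoints(cv2.minAreaRect(cn.astype(np.float32))):print(q)
# white disc on top
d=np.zeros_like(sub);d[180:230,300:350]=(f["img"].min(2)>140)[180:230,300:350]
M=cv2.moments(d);u=[M["m10"]/M["m00"],M["m01"]/M["m00"]];print("disc",u,M["m00"],at_z(f,u,.121))
for k in masks_of("key",f):
    e=k["extent"];print(k["p"],np.round(e))
cv2.imwrite("pics/crop.png",cv2.resize(f["img"][120:260,240:420][:,:,::-1],None,fx=4,fy=4,interpolation=0))
```

```text
[-0.44  0.28 -0.08  1.84  0.03  1.02 -0.53]
[ 295  173   59   61 1841] [323.48832156 201.45573058]
top-plane rect ((518.1232299804688, 219.9493865966797), (36.23641586303711, 41.39666748046875), 25.24831771850586)
[290.40002 188.8    ]
[333.2     167.40001]
[356.8     214.60002]
[314.      236.00002]
disc [324.5983606557377, 207.2622950819672] 366.0 [0.51905806 0.21600565 0.121     ]
0.75 [324. 207.  58.  61.]
0.63 [475. 244. 114.  91.]
0.62 [177. 213. 100.  80.]
```

View pics/crop.png

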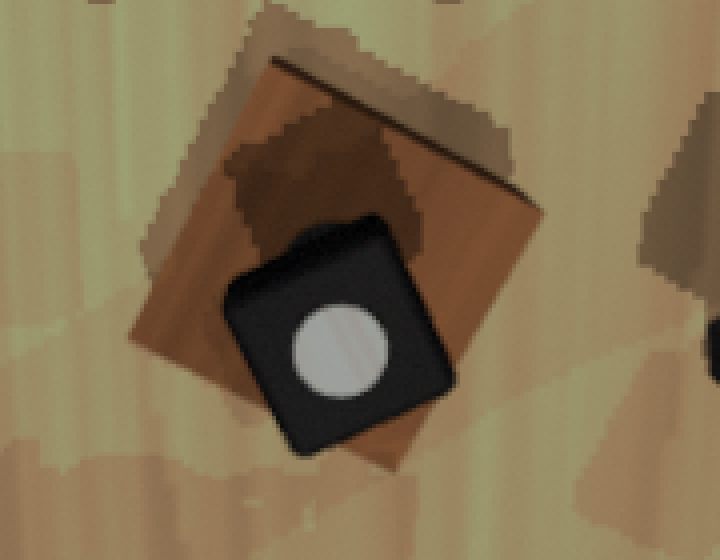

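The crop confirms the black square grip in the block. Its top disc maps to (0.519, 0.216), with a yaw of 25.2° and a measured side of 36.2 mm, which matches the description. I'm descending around it now.

Emit:
step_arm(
  commands=[
    [0.0044, 0.0112, 0, 0, 0, -0.02, -0.5],
    [0.0044, 0.0112, 0.02, 0, 0, -0.04, -0.5],
    [0.0044, 0.0112, 0.06, 0, 0, -0.06, -0.5],
    [0.0044, 0.0112, 0.1, 0, 0, -0.07, -0.5],
    [0.0044, 0.0112, 0.15, 0, 0, -0.07, -0.5],
    [0.0044, 0.0112, 0.2, 0, 0, -0.07, -0.5],
    [0.0044, 0.0112, 0.24, 0, 0, -0.07, -0.5],
    [0.0044, 0.0112, 0.265, 0, 0, -0.07, -0.5],
    [0.0044, 0.0112, 0.275, 0, 0, -0.07, -0.5],
    [0.0044, 0.0112, 0.275, 0, 0, -0.07, -0.5],
  ],
)

```text
clock: 3.8
tcp_pos: [0.5183, 0.2173, 0.1666]
orientation: [1.683, 2.652, 0.0]
contact_force: [-0.5, 0.7, 1.4]
grip_width: 0.0641
```

Run:
```python
from h import *
f=grab_frame("wrist");save(f,"w2.png");o=readout.get_obs();print(o["joints"].round(2),o["orientation"],o["contact_force"].round(1))
```

```text
[-0.4   0.47 -0.14  1.94  0.09  0.74 -0.15] [1.68312506e+00 2.65212595e+00 1.28856481e-03] [0.1 0.8 0.9]
```

View pics/w2.png

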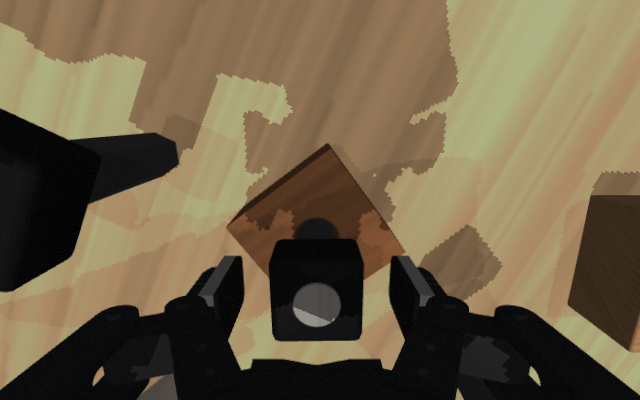

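The square grip sits between the pads, squared up and centred at (316,300). I'm gripping it and lifting.

Emit:
step_arm(
  commands=[
    [0, 0, 0, 0, 0, 0, 1],
    [0, 0, 0, 0, 0, 0, 1],
    [0, 0, 0, 0, 0, 0, 1],
    [0, 0, 0, 0, 0, 0, 1],
    [0, 0, 0, 0, 0, 0, 1],
    [0, 0, -0.02, 0, 0, 0, 1],
    [0, 0, -0.05, 0, 0, 0, 1],
    [0, 0, -0.09, 0, 0, 0, 1],
    [0, 0, -0.15, 0, 0, 0, 1],
    [0, 0, -0.2, 0, 0, 0, 1],
  ],
  newtons=40,
)

```text
clock: 5.1
tcp_pos: [0.5183, 0.2174, 0.2687]
orientation: [1.683, 2.652, 0.002]
contact_force: [0.9, -0.3, -3.7]
grip_width: 0.0351
```

Run:
```python
from h import *
o=readout.get_obs();print(o["tcp_pos"],o["contact_force"].round(1),o["grip_width"])
b=grab_frame("side");a=grab_frame("scene")
T=np.eye(3)
for n,f in (("side",b),("scene",a)):
  for k in tip_of("key_tip",f): print(n,k["p"],k["point"],at_z(f,k["point"],o["tcp_pos"][2]-.156))
  for k in tip_of("slot",f): print(n,"slot",k["p"],k["point"],at_z(f,k["point"],.037))
  cv2.imwrite(f"pics/foot_{n}.png",cv2.resize((f["img"][160:250,250:350] if n=="scene" else f["img"][195:285,230:340])[:,:,::-1],None,fx=6,fy=6,interpolation=cv2.INTER_CUBIC))
```

```text
[0.51826905 0.21736484 0.2687434 ] [ 0.9 -0.3 -3.7] 0.03505111973249202
side 0.86 [263.5, 159.8] [0.51435782 0.21490328 0.1127434 ]
side 0.79 [229.7, 198.1] [0.41505213 0.07448751 0.1127434 ]
side 0.71 [312.3, 196.9] [0.59717184 0.03163596 0.1127434 ]
side 0.43 [268.5, 193.2] [0.50315764 0.07055547 0.1127434 ]
side slot 0.56 [296.0, 242.8] [ 0.5436382  -0.02812216  0.037     ]
scene 0.9 [405.1, 168.4] [0.5222467  0.22116862 0.1127434 ]
scene 0.81 [381.0, 165.6] [0.50690504 0.16790826 0.1127434 ]
scene 0.8 [394.2, 238.6] [0.70302365 0.15328016 0.1127434 ]
scene slot 0.57 [297.2, 205.0] [ 0.53943733 -0.03326437  0.037     ]
```

View pics/foot_side.png

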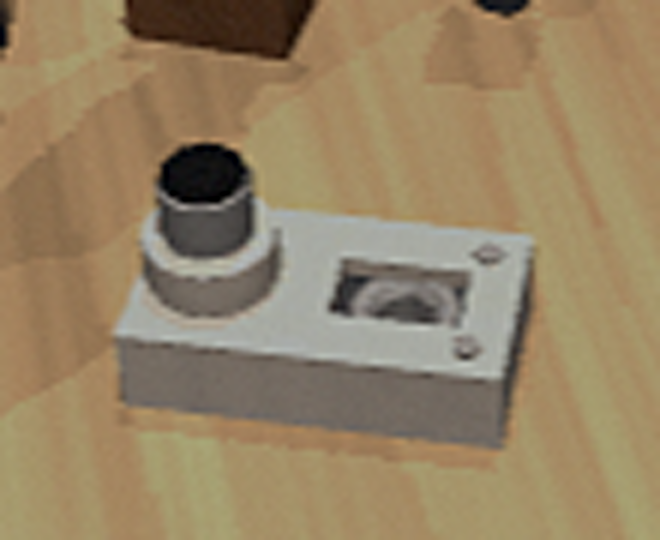

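The side crop shows the foot clearly, with the post at the left, the slot mouth at about px (297,244) and the dark socket in it. I'm moving so the wrist camera can see the slot.

Emit:
step_arm(
  commands=[
    [-0.04, -0.01, -0.04, 0, 0, 0, 1],
    [-0.12, -0.03, -0.06, 0, 0, 0, 1],
    [-0.2, -0.055, -0.06, 0, 0, 0, 1],
    [-0.29, -0.08, -0.06, 0, 0, 0, 1],
    [-0.38, -0.105, -0.06, 0, 0, 0, 1],
    [-0.46, -0.13, -0.06, 0, 0, 0, 1],
    [-0.53, -0.15, -0.06, 0, 0, 0, 1],
    [-0.58, -0.16, -0.06, 0, 0, 0, 1],
    [-0.6, -0.166, -0.06, 0, 0, 0, 1],
    [-0.6, -0.166, -0.06, 0, 0, 0, 1],
  ],
)

```text
clock: 6.65
tcp_pos: [0.5699, -0.0898, 0.295]
orientation: [-1.683, -2.65, 0.003]
contact_force: [-0.2, -0.3, -3.8]
grip_width: 0.0356
```

Run:
```python
from h import *
f=grab_frame("wrist");save(f,"w3.png");o=readout.get_obs();print(o["joints"].round(2),o["tcp_pos"],o["orientation"],o["contact_force"].round(1))
for k in tip_of("slot",f): print("slot",k["p"],k["point"],at_z(f,k["point"],.037))
for k in tip_of("key_tip",f): print("tip",k["p"],k["point"])
```

```text
[ 0.05  0.33 -0.01  1.8   0.    1.01  0.48] [ 0.57001053 -0.08869353  0.29525025] [-1.68098870e+00 -2.65146333e+00  1.81896606e-03] [-0.1 -0.2 -3.6]
slot 0.55 [318.2, 117.6] [ 0.54237174 -0.02773972  0.037     ]
tip 0.83 [315.9, 217.3]
```

View pics/w3.png

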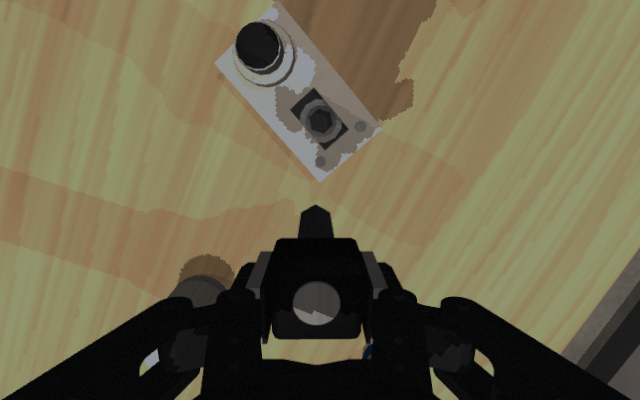

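The wrist view shows the slot at about (319,117) with the screw and its hex visible. The key tip is at (316,217). I'm enlarging it to measure the socket.

Run:
```python
from h import *
I=cv2.imread("pics/w3.png")[75:165,265:385]
I=np.clip(I.astype(float)*1.8,0,255).astype(np.uint8)
cv2.imwrite("pics/c3.png",cv2.resize(I,None,fx=6,fy=6,interpolation=cv2.INTER_CUBIC))
```

```text
(no output)
```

View pics/c3.png

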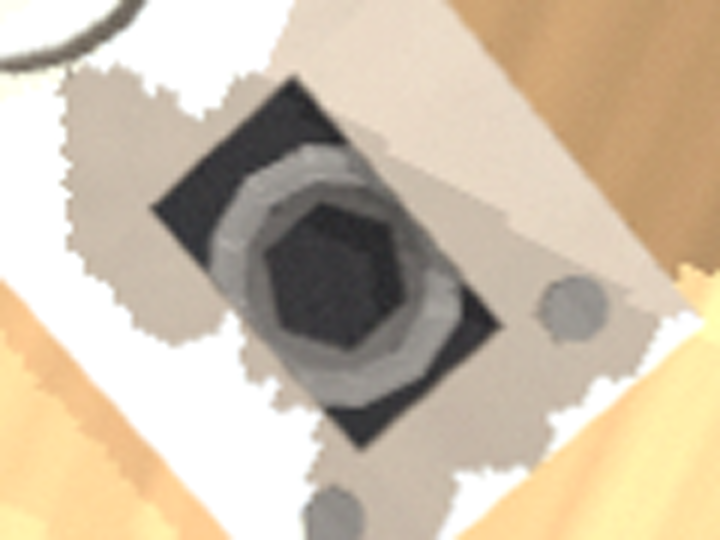

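Run:
```python
from h import *
from scipy.spatial.transform import Rotation as Rn
f=grab_frame("wrist");o=readout.get_obs()
px=lambda L:[(265+x/6-.4,75+y/6-.4) for x,y in L]
S=np.array([at_z(f,p,.037) for p in px([(293,75),(152,207),(360,450),(500,325)])])[:,:2]
print("slot",S.mean(0),[np.linalg.norm(S[i]-S[i-1]).round(4) for i in range(4)])
ax=S[2]+S[3]-S[0]-S[1];ax/=np.linalg.norm(ax);print("slot yaw",np.degrees(np.arctan2(ax[1],ax[0])))
H=np.array([at_z(f,p,.026) for p in px([(327,203),(392,225),(405,290),(345,350),(283,330),(265,262)])])[:,:2]
c=H.mean(0);d=H-c;print("hex",c,np.linalg.norm(d,axis=1).round(4),np.degrees(np.arctan2(d[:,1],d[:,0])).round(1)%60)
print("offset in slot", (c-S.mean(0))@ax,(c-S.mean(0))@[-ax[1],ax[0]])
R=Rn.from_rotvec(o["orientation"]).as_matrix();print("toolx yaw",np.degrees(np.arctan2(R[1,0],R[0,0])),R[:,2])
P=o["tcp_pos"];z0=P[2]-.1561
tipP=P+R[:,2]*.156;print("nominal tip",tipP,proj(f,[tipP]))
sub=f["img"][195:245,290:345]
print(o["tcp_pos"])
cv2.imwrite("pics/tip.png",cv2.resize(np.clip(sub*2.5,0,255).astype(np.uint8)[:,:,::-1],None,fx=10,fy=10,interpolation=cv2.INTER_CUBIC))
```

```text
slot [ 0.54404557 -0.02668523] [np.float64(0.0492), np.float64(0.0292), np.float64(0.0493), np.float64(0.0292)]
slot yaw -23.656438009321292
hex [ 0.54612432 -0.02752145] [0.0116 0.012  0.0113 0.0116 0.012  0.0117] [ 2.7  7.5 14.9  2.6  9.5 13.8]
offset in slot 0.0022395975371140918 6.814557029294926e-05
toolx yaw 115.3380372732929 [-1.51634222e-03  7.39902288e-05 -9.99998848e-01]
nominal tip [ 0.56997115 -0.08812772  0.13977846] [[315.90278873 218.55800164]]
[ 0.5702077  -0.08813926  0.29577828]
```

View pics/tip.png

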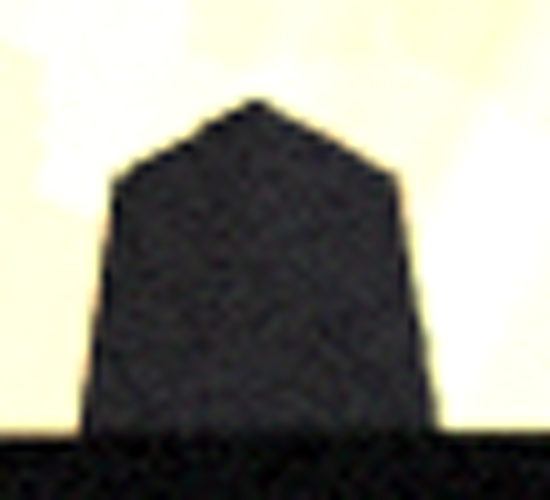

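Run:
```python
from h import *
from scipy.spatial.transform import Rotation as Rn
f=grab_frame("wrist");o=readout.get_obs()
R=Rn.from_rotvec(o["orientation"]).as_matrix();P=o["tcp_pos"];z=P[2]-.156
tip=[]
for uv,(a,b) in (((315.3,204.7),(.0115,0)),((301.1,213),(.0058,-.01)),((329.5,213),(.0058,.01))):
    w=at_z(f,uv,z); t=w-R[:,0]*a-R[:,1]*b; t2=w-R[:,0]*a+R[:,1]*b
    tip.append(t); print((t-P)@R*1000,(t2-P)@R*1000)
print(P,o["contact_force"])
t=np.array([.546,-.0275,0])-P;print("to target tool xy (m)",(t@R),"frac",(t@R)/.5)
```

```text
[ -1.56500518  -0.36522357 156.00522376] [ -1.56500518  -0.36522357 156.00522376]
[-1.73868007e+00 -1.17286064e-01  1.56013871e+02] [ -1.73868007 -20.11728606 156.01387062]
[ -1.73258586  -0.62065083 155.99106371] [ -1.73258586  19.37934917 155.99106371]
[ 0.5702691  -0.08835392  0.29588594] [ 0.80145882  0.30972121 -4.16243217]
to target tool xy (m) [0.06524777 0.00443753 0.29591167] frac [0.13049553 0.00887506 0.59182334]
```

Emit:
step_arm(
  commands=[
    [0.03, 0.002, 0, 0, 0, -0.01, 1],
    [0.07, 0.005, 0, 0, 0, -0.02, 1],
    [0.11, 0.008, 0, 0, 0, -0.03, 1],
    [0.134, 0.0096, 0.02, 0, 0, -0.0367, 1],
    [0.134, 0.0096, 0.06, 0, 0, -0.0367, 1],
    [0.134, 0.0096, 0.11, 0, 0, -0.0367, 1],
    [0.134, 0.0096, 0.16, 0, 0, -0.0367, 1],
    [0.134, 0.0096, 0.19, 0, 0, -0.0367, 1],
    [0.134, 0.0096, 0.19, 0, 0, -0.0367, 1],
    [0.134, 0.0096, 0.19, 0, 0, -0.0367, 1],
  ],
)

```text
clock: 8.15
tcp_pos: [0.5464, -0.0257, 0.2016]
orientation: [1.364, 2.83, -0.0]
contact_force: [0.3, -0.7, -3.7]
grip_width: 0.0351
```

Run:
```python
from h import *
from scipy.spatial.transform import Rotation as Rn
f=grab_frame("wrist");o=readout.get_obs()
R=Rn.from_rotvec(o["orientation"]).as_matrix();P=o["tcp_pos"]
print(P,o["joints"].round(2),o["contact_force"].round(1),o["moment"].round(2),"yaw",np.degrees(np.arctan2(R[1,0],R[0,0])),"tip est",P+R@[-.0017,-.0004,.156])
save(f,"w4.png");b=grab_frame("side")
A=cv2.resize(f["img"][120:320,200:440],(720,600));B=cv2.resize(b["img"][160:280,220:364],(720,600))
cv2.imwrite("pics/w4c.png",cv2.resize(np.clip(np.hstack([A,B])*1.5,0,255).astype(np.uint8)[:,:,::-1],(800,333)))
```

```text
[ 0.54650063 -0.02571646  0.20184554] [-0.    0.39 -0.08  1.95  0.04  0.8   0.57] [ 1.1 -0.2 -3.8] [-0.02  0.02  0.02] yaw 128.53918985627521 tip est [ 0.54733315 -0.02730237  0.04584605]
```

View pics/w4c.png

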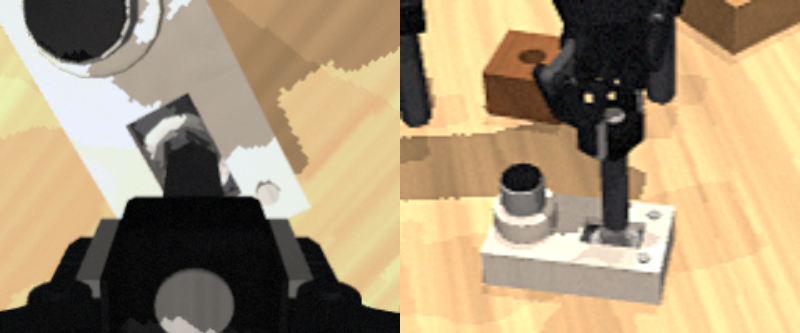

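Both views show the key centred over the slot opening. I'm lowering slowly.

Emit:
step_arm(
  commands=[
    [0, 0, 0.006, 0, 0, 0, 1],
    [0, 0, 0.012, 0, 0, 0, 1],
    [0, 0, 0.018, 0, 0, 0, 1],
    [0, 0, 0.023, 0, 0, 0, 1],
    [0, 0, 0.027, 0, 0, 0, 1],
    [0, 0, 0.03, 0, 0, 0, 1],
    [0, 0, 0.032, 0, 0, 0, 1],
    [0, 0, 0.034, 0, 0, 0, 1],
    [0, 0, 0.035, 0, 0, 0, 1],
    [0, 0, 0.035, 0, 0, 0, 1],
  ],
)

```text
clock: 9.5
tcp_pos: [0.5465, -0.0257, 0.1844]
orientation: [1.364, 2.829, 0.0]
contact_force: [-0.0, -1.3, -3.9]
grip_width: 0.0352
```

Emit:
step_arm(
  commands=[
    [0, 0, 0.001, 0, 0, 0, 1],
    [0, 0, 0.002, 0, 0, 0, 1],
    [0, 0, 0.003, 0, 0, 0, 1],
    [0, 0, 0.004, 0, 0, 0, 1],
    [0, 0, 0.005, 0, 0, 0, 1],
    [0, 0, 0.006, 0, 0, 0, 1],
    [0, 0, 0.007, 0, 0, 0, 1],
    [0, 0, 0.008, 0, 0, 0, 1],
    [0, 0, 0.009, 0, 0, 0, 1],
    [0, 0, 0.009, 0, 0, 0, 1],
  ],
)

```text
clock: 10.75
tcp_pos: [0.5464, -0.0265, 0.1805]
orientation: [1.365, 2.829, -0.001]
contact_force: [-5.1, -2.9, 9.1]
grip_width: 0.0354
```

Emit:
step_arm(
  commands=[
    [0, 0, -0.002, 0, 0, 0, 1],
    [0.0004, -0.0016, -0.002, 0, 0, 0, 1],
    [0.0008, -0.003, -0.002, 0, 0, 0, 1],
    [0.0008, -0.003, 0, 0, 0, 0, 1],
    [0.0008, -0.003, 0.001, 0, 0, 0, 1],
    [0.0008, -0.003, 0.002, 0, 0, 0, 1],
    [0.0008, -0.003, 0.003, 0, 0, 0, 1],
    [0.0008, -0.003, 0.004, 0, 0, 0, 1],
    [0.0008, -0.003, 0.005, 0, 0, 0, 1],
    [0.0008, -0.003, 0.006, 0, 0, 0, 1],
  ],
)

```text
clock: 12.0
tcp_pos: [0.545, -0.0271, 0.1775]
orientation: [1.365, 2.829, -0.001]
contact_force: [0.2, -1.8, -3.3]
grip_width: 0.0353
```

Run:
```python
from h import *
o=readout.get_obs();print(o["tcp_pos"],o["contact_force"].round(1),o["moment"].round(2))
```

```text
[ 0.54496594 -0.02708671  0.17745485] [ 0.2 -1.8 -3.3] [-0.34  0.   -0.03]
```

The key is slipping in freely. Continuing down.

Emit:
step_arm(
  commands=[
    [0, 0, 0.002, 0, 0, 0, 1],
    [0, 0, 0.004, 0, 0, 0, 1],
    [0, 0, 0.006, 0, 0, 0, 1],
    [0, 0, 0.008, 0, 0, 0, 1],
    [0, 0, 0.01, 0, 0, 0, 1],
    [0, 0, 0.012, 0, 0, 0, 1],
    [0, 0, 0.014, 0, 0, 0, 1],
    [0, 0, 0.016, 0, 0, 0, 1],
    [0, 0, 0.018, 0, 0, 0, 1],
    [0, 0, 0.02, 0, 0, 0, 1],
  ],
)

```text
clock: 13.25
tcp_pos: [0.545, -0.0271, 0.1674]
orientation: [1.365, 2.829, -0.001]
contact_force: [0.1, -1.0, -3.4]
grip_width: 0.0353
```

Emit:
step_arm(
  commands=[
    [0, 0, 0.001, 0, 0, 0, 1],
    [0, 0, 0.002, 0, 0, 0, 1],
    [0, 0, 0.003, 0, 0, 0, 1],
    [0, 0, 0.004, 0, 0, 0, 1],
    [0, 0, 0.005, 0, 0, 0, 1],
    [0, 0, 0.006, 0, 0, 0, 1],
    [0, 0, 0.007, 0, 0, 0, 1],
    [0, 0, 0.007, 0, 0, 0, 1],
    [0, 0, 0.007, 0, 0, 0, 1],
    [0, 0, 0.007, 0, 0, 0, 1],
  ],
)

```text
clock: 14.5
tcp_pos: [0.5453, -0.0273, 0.1656]
orientation: [1.365, 2.828, -0.001]
contact_force: [-5.2, -2.1, 14.2]
grip_width: 0.0352
```

Run:
```python
from h import *
o=readout.get_obs();print(o["tcp_pos"],o["contact_force"].round(1),o["moment"].round(3),o["joints"].round(2))
```

```text
[ 0.54528691 -0.02728061  0.16562295] [-5.2 -2.1 14.2] [-0.547  1.384 -0.029] [-0.    0.44 -0.08  1.98  0.05  0.72  0.56]
```

It's seated on the socket floor, with about 18 N taken up. I'm easing off 0.5 mm and turning clockwise while watching the moment.

Emit:
step_arm(
  commands=[
    [0, 0, -0.0012, 0, 0, 0, 1],
    [0, 0, -0.0012, 0, 0, 0.01, 1],
    [0, 0, -0.0012, 0, 0, 0.025, 1],
    [0, 0, -0.0012, 0, 0, 0.04, 1],
    [0, 0, -0.0012, 0, 0, 0.055, 1],
    [0, 0, -0.0012, 0, 0, 0.07, 1],
    [0, 0, -0.0012, 0, 0, 0.085, 1],
    [0, 0, -0.0012, 0, 0, 0.1, 1],
    [0, 0, -0.0012, 0, 0, 0.115, 1],
    [0, 0, -0.0012, 0, 0, 0.125, 1],
  ],
)

```text
clock: 15.75
tcp_pos: [0.5459, -0.0276, 0.1659]
orientation: [2.344, 2.087, 0.001]
contact_force: [1.6, -2.8, -5.1]
grip_width: 0.0354
```

```bash
cat > st.py <<'E'
from h import *
from scipy.spatial.transform import Rotation as Rn
o=readout.get_obs();R=Rn.from_rotvec(o["orientation"]).as_matrix()
print(round(o["clock"],2),o["tcp_pos"].round(4),"F",o["contact_force"].round(1),"Ftool",(o["contact_force"]@R).round(1),"M",o["moment"].round(3),"yaw",np.degrees(np.arctan2(R[1,0],R[0,0])).round(1),"j7",o["joints"][6].round(2))
E
python3 st.py
```

```text
15.75 [ 0.5459 -0.0276  0.1659] F [ 1.6 -2.8 -5.1] Ftool [-2.6  1.9  5.2] M [-0.735 -0.541  0.066] yaw 83.4 j7 -0.11
```

Emit:
step_arm(
  commands=[
    [0, 0, 0, 0, 0, 0.015, 1],
    [0, 0, 0, 0, 0, 0.03, 1],
    [0, 0, 0, 0, 0, 0.045, 1],
    [0, 0, 0, 0, 0, 0.06, 1],
    [0, 0, 0, 0, 0, 0.075, 1],
    [0, 0, 0, 0, 0, 0.09, 1],
    [0, 0, 0, 0, 0, 0.105, 1],
    [0, 0, 0, 0, 0, 0.12, 1],
    [0, 0, 0, 0, 0, 0.13, 1],
    [0, 0, 0, 0, 0, 0.13, 1],
  ],
)

```text
clock: 17.0
tcp_pos: [0.5466, -0.0284, 0.1659]
orientation: [2.978, 0.985, 0.005]
contact_force: [2.8, -4.7, -5.0]
grip_width: 0.0356
```

```bash
python3 st.py
```

```text
17.0 [ 0.5466 -0.0284  0.1659] F [ 2.8 -4.7 -5. ] Ftool [-0.6  5.5  5. ] M [-1.459 -0.706 -0.054] yaw 36.6 j7 -0.8
```

Turned about 92°. Next I release, rise a little and swing back 90°.

Emit:
step_arm(
  commands=[
    [0, 0, 0, 0, 0, 0, -0.8],
    [0, 0, 0, 0, 0, 0, -0.8],
    [0, 0, 0, 0, 0, 0, -0.8],
    [0, 0, 0, 0, 0, 0, -0.8],
    [0, 0, 0, 0, 0, 0, -0.8],
    [0, 0, 0, 0, 0, 0, -0.8],
    [0, 0, -0.01, 0, 0, 0, -0.8],
    [0, 0, -0.02, 0, 0, -0.015, -0.8],
    [0, 0, -0.02, 0, 0, -0.04, -0.8],
    [0, 0, -0.02, 0, 0, -0.065, -0.8],
  ],
)

```text
clock: 18.25
tcp_pos: [0.5467, -0.0284, 0.1763]
orientation: [2.712, 1.575, 0.004]
contact_force: [1.4, 0.3, -1.0]
grip_width: 0.0767
```

```bash
python3 st.py
python3 - <<'E'
from h import *
f=grab_frame("wrist");b=grab_frame("side")
A=cv2.resize(f["img"][100:400,140:500],(720,600));B=cv2.resize(b["img"][160:280,220:364],(720,600))
cv2.imwrite("pics/w5c.png",cv2.resize(np.clip(np.hstack([A,B])*1.5,0,255).astype(np.uint8)[:,:,::-1],(800,333)))
E
```

```text
18.25 [ 0.5467 -0.0284  0.1763] F [ 1.4  0.3 -1. ] Ftool [0.9 1.  1. ] M [0.008 0.017 0.002] yaw 60.3 j7 -0.45
```

View pics/w5c.png

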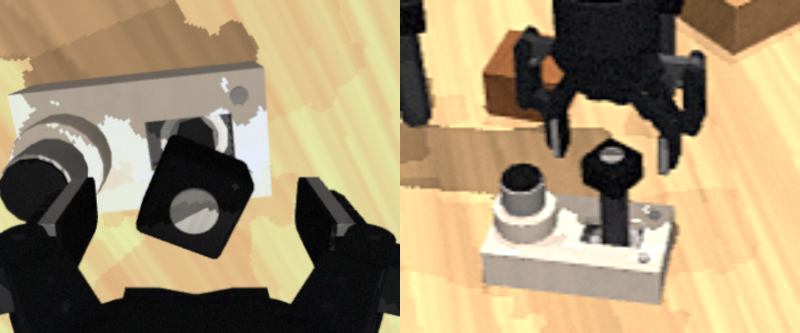

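The key has been let go and stands upright in the screw; the grip is clear of both fingers. I'm finishing the back-swing and lowering for a fresh grip.

Emit:
step_arm(
  commands=[
    [0, 0, 0, 0, 0, -0.027, -0.8],
    [0, 0, 0, 0, 0, -0.054, -0.8],
    [0, 0, 0, 0, 0, -0.081, -0.8],
    [0, 0, 0, 0, 0, -0.108, -0.8],
    [0, 0, 0, 0, 0, -0.135, -0.8],
    [0, 0, 0, 0, 0, -0.16, -0.8],
    [0, 0, 0, 0, 0, -0.184, -0.8],
    [0, 0, 0.01, 0, 0, -0.184, -0.8],
    [0, 0, 0.02, 0, 0, -0.184, -0.8],
    [0, 0, 0.02, 0, 0, -0.184, -0.8],
  ],
)

```text
clock: 19.6
tcp_pos: [0.5463, -0.0285, 0.1657]
orientation: [1.42, 2.797, -0.002]
contact_force: [-0.6, 0.3, 0.2]
grip_width: 0.077
```

```bash
python3 st.py
```

```text
19.6 [ 0.5463 -0.0285  0.1657] F [-0.6  0.3  0.2] Ftool [ 0.6 -0.3 -0.2] M [ 0.026 -0.016 -0.007] yaw 126.2 j7 0.53
```

Emit:
step_arm(
  commands=[
    [0, 0, 0, 0, 0, 0, 1],
    [0, 0, 0, 0, 0, 0, 1],
    [0, 0, 0, 0, 0, 0, 1],
    [0, 0, 0, 0, 0, 0, 1],
    [0, 0, 0, 0, 0, 0, 1],
    [0, 0, 0, 0, 0, 0, 1],
    [0, 0, 0, 0, 0, 0.015, 1],
    [0, 0, 0, 0, 0, 0.03, 1],
    [0, 0, 0, 0, 0, 0.045, 1],
    [0, 0, 0, 0, 0, 0.06, 1],
  ],
)

```text
clock: 20.85
tcp_pos: [0.5463, -0.0288, 0.1658]
orientation: [1.923, 2.478, -0.001]
contact_force: [-2.6, -1.6, 6.1]
grip_width: 0.0355
```

```bash
python3 st.py
```

```text
20.85 [ 0.5463 -0.0288  0.1658] F [-2.6 -1.6  6.1] Ftool [-0.9 -2.9 -6.2] M [-0.32   0.598  0.128] yaw 104.4 j7 0.21
```

Emit:
step_arm(
  commands=[
    [0, 0, 0, 0, 0, 0.006, 1],
    [0, 0, 0, 0, 0, 0.012, 1],
    [0, 0, 0, 0, 0, 0.018, 1],
    [0, 0, 0, 0, 0, 0.024, 1],
    [0, 0, 0, 0, 0, 0.03, 1],
    [0, 0, 0, 0, 0, 0.036, 1],
    [0, 0, 0, 0, 0, 0.042, 1],
    [0, 0, 0, 0, 0, 0.048, 1],
    [0, 0, 0, 0, 0, 0.054, 1],
    [0, 0, 0, 0, 0, 0.06, 1],
  ],
)

```text
clock: 22.1
tcp_pos: [0.5464, -0.0289, 0.1659]
orientation: [2.356, 2.07, 0.001]
contact_force: [-0.4, -1.9, 3.9]
grip_width: 0.0355
```

```bash
python3 st.py
```

```text
22.1 [ 0.5464 -0.0289  0.1659] F [-0.4 -1.9  3.9] Ftool [-1.9 -0.1 -3.9] M [-0.573  0.328  0.1  ] yaw 82.6 j7 -0.12
```

Emit:
step_arm(
  commands=[
    [0, 0, 0, 0, 0, 0.003, 1],
    [0, 0, 0, 0, 0, 0.006, 1],
    [0, 0, 0, 0, 0, 0.009, 1],
    [0, 0, 0, 0, 0, 0.012, 1],
    [0, 0, 0, 0, 0, 0.015, 1],
    [0, 0, 0, 0, 0, 0.018, 1],
    [0, 0, 0, 0, 0, 0.021, 1],
    [0, 0, 0, 0, 0, 0.024, 1],
    [0, 0, 0, 0, 0, 0.027, 1],
    [0, 0, 0, 0, 0, 0.027, 1],
  ],
)

```text
clock: 23.35
tcp_pos: [0.5464, -0.0289, 0.1659]
orientation: [2.523, 1.863, 0.001]
contact_force: [-1.7, -3.6, 3.3]
grip_width: 0.0356
```

```bash
python3 st.py
```

```text
23.35 [ 0.5464 -0.0289  0.1659] F [-1.7 -3.6  3.3] Ftool [-4.  -0.5 -3.3] M [-0.709  0.233  0.108] yaw 72.9 j7 -0.26
```

Emit:
step_arm(
  commands=[
    [0, 0, 0, 0, 0, 0.003, 1],
    [0, 0, 0, 0, 0, 0.006, 1],
    [0, 0, 0, 0, 0, 0.009, 1],
    [0, 0, 0, 0, 0, 0.012, 1],
    [0, 0, 0, 0, 0, 0.015, 1],
    [0, 0, 0, 0, 0, 0.018, 1],
    [0, 0, 0, 0, 0, 0.021, 1],
    [0, 0, 0, 0, 0, 0.024, 1],
    [0, 0, 0, 0, 0, 0.025, 1],
    [0, 0, 0, 0, 0, 0.025, 1],
  ],
)

```text
clock: 24.6
tcp_pos: [0.5464, -0.029, 0.1659]
orientation: [2.661, 1.659, 0.002]
contact_force: [-1.6, -3.5, 2.6]
grip_width: 0.0355
```

```bash
python3 st.py
```

```text
24.6 [ 0.5464 -0.029   0.1659] F [-1.6 -3.5  2.6] Ftool [-3.9  0.1 -2.6] M [-0.956  0.169  0.089] yaw 63.9 j7 -0.39
```

Emit:
step_arm(
  commands=[
    [0, 0, 0, 0, 0, 0.003, 1],
    [0, 0, 0, 0, 0, 0.006, 1],
    [0, 0, 0, 0, 0, 0.009, 1],
    [0, 0, 0, 0, 0, 0.012, 1],
    [0, 0, 0, 0, 0, 0.015, 1],
    [0, 0, 0, 0, 0, 0.018, 1],
    [0, 0, 0, 0, 0, 0.02, 1],
    [0, 0, 0, 0, 0, 0.02, 1],
    [0, 0, 0, 0, 0, 0.02, 1],
    [0, 0, 0, 0, 0, 0.02, 1],
  ],
)

```text
clock: 25.85
tcp_pos: [0.5464, -0.0291, 0.1659]
orientation: [2.76, 1.489, 0.003]
contact_force: [-0.7, -3.2, 2.0]
grip_width: 0.0356
```

```bash
python3 st.py
```

```text
25.85 [ 0.5464 -0.0291  0.1659] F [-0.7 -3.2  2. ] Ftool [-3.   1.2 -2. ] M [-1.166  0.135  0.095] yaw 56.7 j7 -0.5
```

Emit:
step_arm(
  commands=[
    [0, 0, 0, 0, 0, 0.003, 1],
    [0, 0, 0, 0, 0, 0.006, 1],
    [0, 0, 0, 0, 0, 0.009, 1],
    [0, 0, 0, 0, 0, 0.012, 1],
    [0, 0, 0, 0, 0, 0.014, 1],
    [0, 0, 0, 0, 0, 0.016, 1],
    [0, 0, 0, 0, 0, 0.016, 1],
    [0, 0, 0, 0, 0, 0.016, 1],
    [0, 0, 0, 0, 0, 0.016, 1],
    [0, 0, 0, 0, 0, 0.016, 1],
  ],
)

```text
clock: 27.1
tcp_pos: [0.5464, -0.0292, 0.1658]
orientation: [2.832, 1.348, 0.003]
contact_force: [-0.5, -4.8, 3.9]
grip_width: 0.0354
```

```bash
python3 st.py
```

```text
27.1 [ 0.5464 -0.0292  0.1658] F [-0.5 -4.8  3.9] Ftool [-4.   2.6 -3.9] M [-1.456  0.241  0.359] yaw 50.9 j7 -0.58
```

The moment jumped from 0.10 to 0.36 N m, so the stop looks reached. I'm adding a small 0.5° nudge to confirm.

Emit:
step_arm(
  commands=[
    [0, 0, 0, 0, 0, 0.0007, 1],
    [0, 0, 0, 0, 0, 0.0014, 1],
    [0, 0, 0, 0, 0, 0.0014, 1],
    [0, 0, 0, 0, 0, 0.0014, 1],
    [0, 0, 0, 0, 0, 0.0014, 1],
    [0, 0, 0, 0, 0, 0.0014, 1],
    [0, 0, 0, 0, 0, 0.0014, 1],
    [0, 0, 0, 0, 0, 0.0014, 1],
    [0, 0, 0, 0, 0, 0.0014, 1],
    [0, 0, 0, 0, 0, 0.0014, 1],
  ],
)

```text
clock: 28.35
tcp_pos: [0.5464, -0.0291, 0.1659]
orientation: [2.837, 1.336, 0.003]
contact_force: [-0.2, -4.4, 3.4]
grip_width: 0.0353
```

```bash
python3 st.py
```

```text
28.35 [ 0.5464 -0.0291  0.1659] F [-0.2 -4.4  3.4] Ftool [-3.5  2.7 -3.4] M [-1.512  0.179  0.439] yaw 50.4 j7 -0.59
```

The moment rose to 0.44 N m for the 0.5°, so it's a firm stop. I'm unloading slightly, letting go and rising clear.

Emit:
step_arm(
  commands=[
    [0, 0, 0, 0, 0, -0.004, 1],
    [0, 0, 0, 0, 0, -0.004, -0.8],
    [0, 0, 0, 0, 0, -0.004, -0.8],
    [0, 0, 0, 0, 0, -0.004, -0.8],
    [0, 0, 0, 0, 0, -0.004, -0.8],
    [0, 0, 0, 0, 0, -0.004, -0.8],
    [0, 0, -0.02, 0, 0, -0.004, -0.8],
    [0, 0, -0.08, 0, 0, -0.004, -0.8],
    [0, 0, -0.16, 0, 0, -0.004, -0.8],
    [0, 0, -0.24, 0, 0, -0.004, -0.8],
  ],
)

```text
clock: 29.6
tcp_pos: [0.5458, -0.0288, 0.2877]
orientation: [2.82, 1.371, 0.003]
contact_force: [0.1, 0.7, -0.1]
grip_width: 0.0764
```

```bash
python3 st.py
python3 - <<'E'
from h import *
f=grab_frame("wrist");b=grab_frame("side")
A=cv2.resize(f["img"][40:400,100:532],(720,600));B=cv2.resize(b["img"][100:400,180:540],(720,600))
cv2.imwrite("pics/w6c.png",cv2.resize(np.clip(np.hstack([A,B])*1.5,0,255).astype(np.uint8)[:,:,::-1],(800,333)))
E
```

```text
29.6 [ 0.5458 -0.0288  0.2877] F [ 0.1  0.7 -0.1] Ftool [ 0.6 -0.3  0.1] M [-0.014 -0.088 -0.002] yaw 51.8 j7 -0.63
```

View pics/w6c.png

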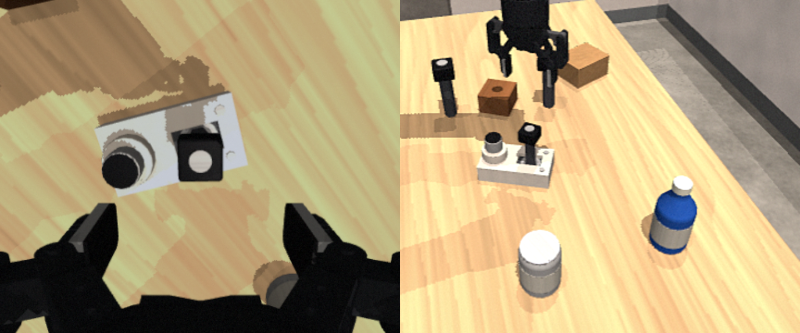

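```bash
python3 -c "
from h import *
print(r.hand_in())"; python3 st.py
```

```text
the job is handed in; nothing more can be done
None
the job is handed in; nothing more can be done
```

The key is seated in the lock screw, the screw is turned up against its stop, and I handed the job in at about 30 s. No verdict is reported back.

- **Key and seating:** I took the smallest key, the one in the wooden block. It touched the side of the countersink once at about 13 N; I shifted it 1.5 mm and it slid into the socket. The socket floor was felt with about 18 N of press.
- **First turn:** I turned it clockwise about 92°, let go and took a fresh grip. The picture at that point showed the key standing on its own in the screw.
- **Second turn:** It took about 76° more. The moment then jumped from a steady 0.1 N m to 0.36 N m, and to 0.44 N m after a 0.5° check nudge. I took this as the stop, and it stayed under the 0.5 N m limit. I then unloaded it slightly, let go and rose clear.

**Last checks:** The final picture showed the key standing in the socket, the gripper open and clear of it, and the can and bottle looking undisturbed. The tool force read about zero. The carton was not fully in that last view, but the arm never went near it. I could not read the screw angle directly, so "at the stop" rests on the moment rise and the 168° turned in total. None of the checks failed or disagreed.

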